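# Sort pipe offcuts and elbows into their bins

### The job

Tidy the loose pipe pieces on the bench into the two low grey bins by type; the piece already in each bin shows what belongs there. Stand both straight tube offcuts on end in the bin that holds a straight tube, and lay the bent elbow flat on the floor of the bin that holds an elbow; set each piece down gently without dropping it, and do not knock over or push about the pieces already there. Leave the solid turned aluminium slug, which is no tube, standing where it is.

Things in the scene. Friction and masses are not known exactly. Their poses are not given: they have to be found in the camera images.
- short_tube_mid (a point): Grey round straight tube offcut, open at both ends, loose on the bench: outside diameter 67 mm, 85 mm tall, wall about 5 mm, about 0.4 kg. Stands on end. Point: on its axis, half-way up (42.5 mm above its foot). z along its axis.
- tube_ring_mid (a point): Tan round straight tube offcut, open at both ends, loose on the bench: outside diameter 56 mm, 55 mm tall, about 0.14 kg. Stands on end. Point: on its axis, half-way up (27.5 mm above its foot). z along its axis.
- elbow_mid (a point): The loose pale metal pipe bend of about 50 deg, lying flat, 73 (x) x 86 (y) x 51 mm, pipe diameter 51 mm. Point: in the pipe's middle half-way along the bend, half-way up; z up. The bend reaches from it -29 to +43 mm in x, -48 to +38 mm in y. At the point the pipe runs 65 deg clockwise from +x; straight across the pipe is 25 deg from +x toward +y. About 0.35 kg.
- slug_mid (a point): Solid turned aluminium slug with a groove, 60 mm in diameter, 68 mm tall, standing on the bench in the same row as the three loose pieces. It is not a tube and stays where it is. Point: on its axis, half-way up.
- tube_bin: Open grey sheet-metal bin, fixed to the bench: 150 mm (x) by 240 mm (y), rim 62 mm above the bench, walls and floor 4 mm, rim 5 mm thick. Origin: centre of its underside. x points away from the robot, y to the left, turned by at most 0.12 rad. This bin holds one straight tube, standing near its -y end; the rest is free and takes the two other tubes side by side along y.
- elbow_bin: Open grey sheet-metal bin, fixed to the bench: 150 mm (x) by 240 mm (y), rim 62 mm above the bench, walls and floor 4 mm, rim 5 mm thick. Origin: centre of its underside. x points away from the robot, y to the left, turned by at most 0.12 rad. This bin holds one elbow, lying near its -y end; the other half of its floor is free.
- sample_tube_mid (a point): The straight tube already in the tube bin: tan, 56 mm in diameter, 55 mm tall, standing on end, loose. Point: on its axis, half-way up.
- sample_elbow_mid (a point): The elbow already in the elbow bin, loose, of the same shape and size as the other, lying flat. Point and axes as for that one; its x within 0.1 rad of the bin's x.
Mind the look-alikes: they are no part of the job. What is shaped like the part that bears elbow_mid but yellow is not meant.

How it is judged (in metres and radians):
At the end, for the whole second after the job is handed in: Both loose tubes stand on end in the tube bin and the loose elbow lies flat in the elbow bin, within 0.12 rad and within 8 mm of resting on the floor; the pieces already there remain so too; the slug stands within 3 cm of where it was; all at rest (x of short_tube_mid in the frame of tube_bin between -0.071 and 0.071 m and y of short_tube_mid in the frame of tube_bin between -0.116 and 0.116 m and z of short_tube_mid in the frame of tube_bin between 0.015 and 0.054 m and (angle between short_tube_mid's own z axis and vertical below 0.12 rad or angle between short_tube_mid's own z axis and vertical above 3.0216 rad) and linear speed of each of short_tube, tube_ring, elbow, sample_tube, sample_elbow below 0.02 m/s and x of tube_ring_mid in the frame of tube_bin between -0.071 and 0.071 m and y of tube_ring_mid in the frame of tube_bin between -0.116 and 0.116 m and z of tube_ring_mid in the frame of tube_bin between 0.015 and 0.039 m and (angle between tube_ring_mid's own z axis and vertical below 0.12 rad or angle between tube_ring_mid's own z axis and vertical above 3.0216 rad) and x of elbow_mid in the frame of elbow_bin between -0.071 and 0.071 m and y of elbow_mid in the frame of elbow_bin between -0.116 and 0.116 m and z of elbow_mid in the frame of elbow_bin between 0.015 and 0.038 m and (angle between elbow_mid's own z axis and vertical below 0.12 rad or angle between elbow_mid's own z axis and vertical above 3.0216 rad) and x of sample_tube_mid in the frame of tube_bin between -0.071 and 0.071 m and y of sample_tube_mid in the frame of tube_bin between -0.116 and 0.116 m and z of sample_tube_mid in the frame of tube_bin between 0.015 and 0.039 m and (angle between sample_tube_mid's own z axis and vertical below 0.12 rad or angle between sample_tube_mid's own z axis and vertical above 3.0216 rad) and x of sample_elbow_mid in the frame of elbow_bin between -0.071 and 0.071 m and y of sample_elbow_mid in the frame of elbow_bin between -0.116 and 0.116 m and z of sample_elbow_mid in the frame of elbow_bin between 0.015 and 0.038 m and (angle between sample_elbow_mid's own z axis and vertical below 0.12 rad or angle between sample_elbow_mid's own z axis and vertical above 3.0216 rad) and distance of slug_mid from where it was at the start of the episode below 0.03 m and angle between slug_mid's own z axis and vertical below 0.12 rad); the robot touches nothing.
It fails at once if a loose pipe piece is dropped or thrown (falls free faster than 0.8 m/s, a drop of over 3 cm) ((linear speed of short_tube above 0.8 m/s and contact force between short_tube and the fingers below 0.05 N) or (linear speed of tube_ring above 0.8 m/s and contact force between tube_ring and the fingers below 0.05 N) or (linear speed of elbow above 0.8 m/s and contact force between elbow and the fingers below 0.05 N)).
It fails at once if the tube already in the tube bin is knocked over or shoved more than 4 cm (angle between sample_tube_mid's own z axis and vertical above 0.4 rad or distance of sample_tube_mid from where it was at the start of the episode above 0.04 m).
It fails at once if the elbow already in the elbow bin is tipped up or shoved more than 4 cm (angle between sample_elbow_mid's own z axis and vertical above 0.5 rad or distance of sample_elbow_mid from where it was at the start of the episode above 0.04 m).
It fails at once if the solid slug is moved more than 3 cm or knocked over (distance of slug_mid from where it was at the start of the episode above 0.03 m or angle between slug_mid's own z axis and vertical above 0.4 rad).
It also fails if it takes over 64 s, if anything falls off the work surface, if the arm or the gripper's body presses on something with over 40 N, if the wrist force passes 120 N, or if a joint passes its speed limit or range.

### The arm

A 6-joint arm with a two-finger parallel gripper is mounted at the origin on a cart in front of the work surface, level with it; the furniture and walls round the work are solid. World frame = base frame: x ahead of the robot, y to its left, z up, the work surface at z = 0. Lengths are in mm, angles in degrees, forces in N, time in s.
With the tool pointing down it reaches from about 150 to 775 mm from the base axis. Payload 6.1 kg.
Tool frame: the origin (TCP) lies on the centre line of the jaws, within the pads' length; the fingertips stand 17 mm ahead of it and the grasp point (between the pads) lies 2 mm behind it; y points along the fingers, z is the direction in which the jaws open and shut, and the axes are right-handed (so a half turn about y gives the same grasp; the last joint's range is limited). The gripper opens to 85 mm and grips with 20 to 120 N. Pads are 22 mm wide; open, the fingers measure 114 mm over their backs; the gripper's body (76 mm by 85 mm) begins 54 mm behind the grasp point. The pads swing forward as they close: fully open they stand 13 mm farther back than shut.
Start: joints at [68.01, 7.208, -2.269, 80.523, 0, 90], TCP at [196.577, 486.791, 248.295] pointing down, gripper open.
Joint ranges: [-155.77, 155.77], [-54.66, 111.73], [-72.52, 77.12], [-102.08, 115.82], [-83.92, 84.16], [-180, 180]. Speed limits (degrees/s): [136.94, 136.94, 172.46, 180, 180, 180].

### API

Orientations are given as [roll, pitch, yaw] about the fixed x, y, z axes, in that order (R = Rz(yaw) Ry(pitch) Rx(roll)).
In Python, from bench import robot, cams gives the robot as it stands.
- The arm moves only by the tool apply_moves, never from a script. Its argument "increments" is a list of rows, each an object with "fingers": the opening in per cent of the stroke, from 0 (shut) to 100 (fully open); "xyz": the shift along the world's x, y, z in units of 50 mm (1.0 is 50 mm), a list of three; "roll": the turn about the world's z in units of 5 degrees (1.0 is 5 degrees). In form: [{"fingers": fingers, "xyz": [dx, dy, dz], "roll": roll}, ...]. A call has exactly 10 rows; each row is the pose to reach, as a shift and turn from the pose commanded when the call began; what a row does not reach only later rows make up. A row lasts 1/8 s, in which the tool goes at most 62.5 mm and 10.7 degrees, less where a joint would pass 70% of its speed; a pose out of reach is approached as far as the arm can. A call with a gripper value outside its range is refused whole. The fingers move at their own pace and stop on an object; "squeeze" is the grip in N (left out, the last holds). Time passes only in rows, so rows that repeat a pose let the fingers close, or fill a call up. It gives the time, the measured TCP pose, the force and the opening at its end, in the units of the state.
- robot.observe(): the state, without advancing time (a new reading comes with each control period).
- cams.capture(name): name is "side" or "top" or "wrist"; returns a dict with "pixels" (384x512x3 uint8, red, green, blue), "K" (3x3 intrinsics, pixels), "camera_from_world" (4x4, takes a point from world to camera coordinates); the wrist camera has in their place "mount" (4x4, takes a point from camera to tool coordinates, whose origin is the TCP and whose axes are the tool frame's). Camera axes: x right, y up, looking along -z (the intrinsics and any distortion apply to the point x, -y, -z); pixel columns grow to the right and rows downward; lengths in mm; the calibration is good to about 2 mm. A picture is of the moment at which its call begins: read the wrist's pose just before it. There is no depth.
- robot.job_done(): hands the job in, once; it reports no verdict.
The state is a dict: "clock": time; "joint_positions": joint angles; "joint_velocities": joint speeds; "tau": joint torques, N m; "tool_pos": TCP position; "ee_rot": TCP orientation; "force": force on the tool from outside, world axes, zero at the start; "wrist_torque": the same for the moment, N m; "width": finger opening in mm.
Only numpy, scipy, OpenCV 4.12 (cv2) and the standard library are available. Lean on these libraries where they do the work, as an engineer would, in place of code of your own. Each camera call takes 0.05 s, during which the arm holds its last target. There are 200 camera calls.

## Working session

There is one attempt and no reset: what is moved stays moved. The work goes in short steps, Python scripts to look and compute and a tool call to move; the robot and the scene stay as the last step left them, time stands still between calls to the robot, and variables do not carry over. Pictures are saved under pics/ and viewed, on a budget of 10 in all, crops included, one or two more only if the job needs it, and the job is handed in when it is done.

Besides the shell and the picture viewer there is one more tool, called after "Emit:" as name([rows], argument=value, ...), one row to a line, values as JSON. apply_moves: Moves the arm, as the interface text tells. Its arguments: {"type":"object","properties":{"increments":{"type":"array"},"squeeze":{"type":"number"}},"required":["increments"]}

```bash
ls; mkdir -p pics
python3 - <<'E'
from bench import robot,cams
import cv2,numpy as np
print(robot.observe())
for n in ["top","side"]:
    c=cams.capture(n); print(n,c.keys(),c["K"],c["camera_from_world"])
    cv2.imwrite(f"pics/{n}0.png",cv2.resize(c["pixels"][:,:,::-1],(800,600),interpolation=cv2.INTER_CUBIC))
    np.savez(f"{n}.npz",**{k:v for k,v in c.items() if v is not None})
E
```

```text
pics
{'clock': 0.0, 'joint_positions': array([ 6.80093259e+01,  7.24268676e+00, -2.32676120e+00,  8.05231039e+01,
       -2.00143631e-03,  8.99994625e+01]), 'joint_velocities': array([ 0.08961295, -0.02538489,  0.11047592, -0.09882453, -0.06668676,
       -0.07972807]), 'tau': array([ 4.08495243e-04, -4.35915506e+01,  3.52921486e+01,  1.71997998e-02,
        8.42756640e-05, -7.44399049e-07]), 'tool_pos': array([196.45747395, 486.45129083, 247.51262341]), 'ee_rot': array([-9.00925519e+01, -2.00056539e-03, -2.19901334e+01]), 'force': array([-0.17138555,  0.5348459 , -0.79268193]), 'wrist_torque': array([0.04041644, 0.01018795, 0.00134848]), 'width': 85.52330871007757}
top dict_keys(['pixels', 'K', 'camera_from_world']) [[386.31240884   0.         259.14032539]
 [  0.         386.31240884 184.69493947]
 [  0.           0.           1.        ]] [[ 1.25273365e-02 -9.99749810e-01  1.85306291e-02 -8.95059209e+01]
 [ 9.85169202e-01  1.55119977e-02  1.70883061e-01 -6.34239622e+02]
 [-1.71127754e-01  1.61150955e-02  9.85117047e-01 -1.10643209e+03]
 [ 0.00000000e+00  0.00000000e+00  0.00000000e+00  1.00000000e+00]]
side dict_keys(['pixels', 'K', 'camera_from_world']) [[412.69740964   0.         254.99804882]
 [  0.         412.69740964 189.77564732]
 [  0.           0.           1.        ]] [[ 6.52151797e-01 -7.57877874e-01 -1.78650997e-02 -4.61204048e+02]
 [ 5.32804126e-01  4.41457902e-01  7.21965847e-01 -3.55818799e+02]
 [-5.39275252e-01 -4.80349924e-01  6.91698022e-01 -8.43715498e+02]
 [ 0.00000000e+00  0.00000000e+00  0.00000000e+00  1.00000000e+00]]
```

View pics/top0.png

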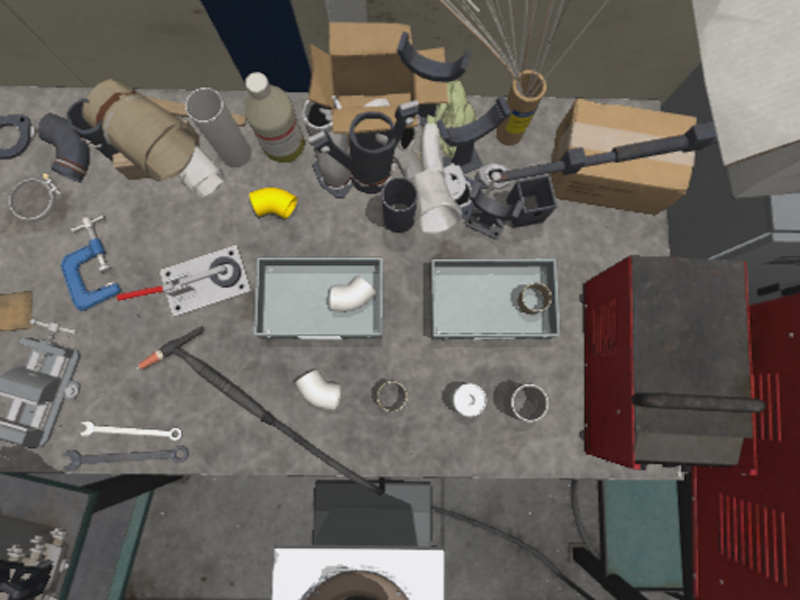

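View pics/side0.png

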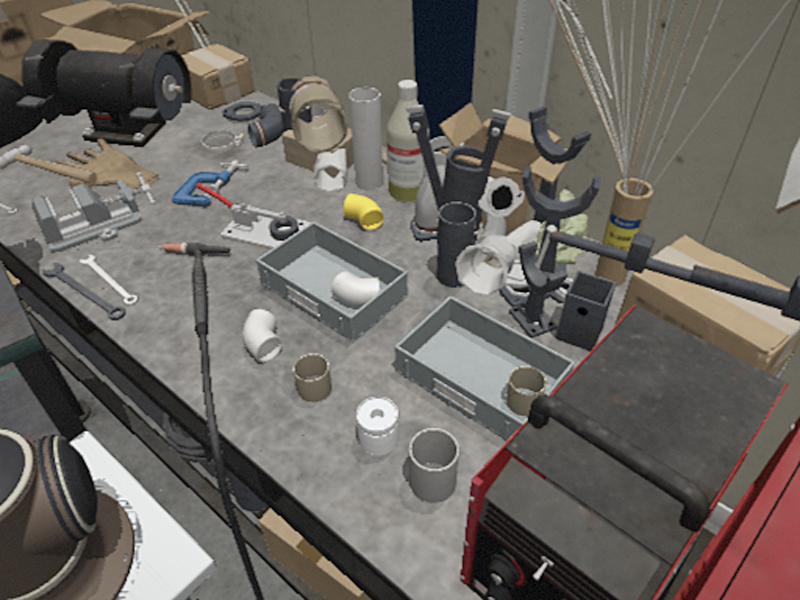

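Candidates (800x600 top view):
- **Elbows:** the loose white elbow is at (318,390). Not wanted are the yellow bend at (272,202), the bin elbow at (350,294) and the white tees at (435,190).
- **Tan rings:** the loose one is at (391,396); the bin sample is at (534,298).
- **Grey tube:** the loose one is at (530,402). Not wanted are the slug at (469,400) and the tall tube at (215,125).

I choose the row in front of the bins and check it in close crops.

```bash
cat > h.py <<'E'
import numpy as np,cv2
def ray(d,u,v):
    K=d["K"];T=d["camera_from_world"];r=np.array([(u-K[0,2])/K[0,0],-(v-K[1,2])/K[1,1],-1.])
    R=T[:3,:3];return -R.T@T[:3,3],R.T@r
def at(d,u,v,z):
    o,r=ray(d,u,v);return o+r*(z-o[2])/r[2]
def proj(d,p):
    q=d["camera_from_world"]@np.append(p,1);K=d["K"];return np.array([K[0,2]+K[0,0]*q[0]/-q[2],K[1,2]-K[1,1]*q[1]/-q[2]])
def load(n): return dict(np.load(f"{n}.npz"))
E
python3 - <<'E'
from h import *
d=load("top");im=d["pixels"][:,:,::-1]
cv2.imwrite("pics/tc.png",cv2.resize(im[160:270,160:360],None,fx=4,fy=4,interpolation=cv2.INTER_CUBIC))
for p in [(196,486,248),(0,0,0),(196,486,0)]: print(proj(d,p))
E
```

```text
[ 11.84782667 354.92584524]
[227.8892001  406.14064613]
[ 63.64388747 332.65175611]
```

View pics/tc.png

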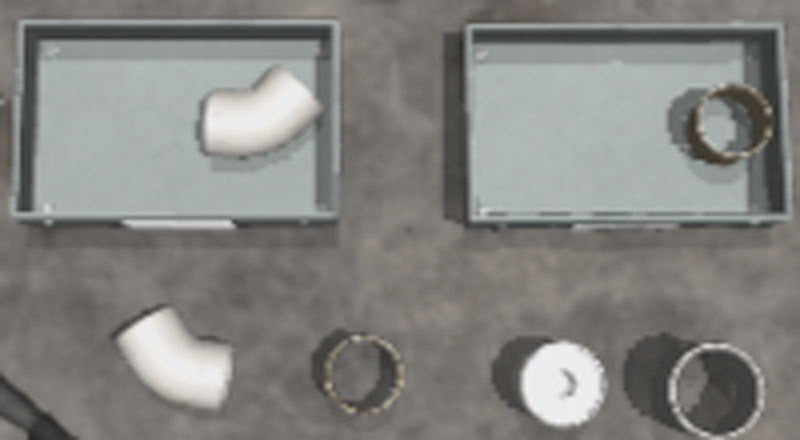

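The crop (4x, offset 160,160) shows the loose elbow with its middle near (177,362), the tan ring rim at (364,373), the slug at (563,383), the grey tube rim at (717,390) and the sample rim at (734,122). The choice is confirmed.

Run:
```python
from h import *
np.set_printoptions(precision=1,suppress=True)
d=load("top");s=load("side")
c=lambda u,v,z:at(d,160+(u+.5)/4-.5,160+(v+.5)/4-.5,z)
def tri(a,b):
    A=[];B=[]
    for D,(u,v) in((d,a),(s,b)):
        o,r=ray(D,u,v);r/=np.linalg.norm(r);P=np.eye(3)-np.outer(r,r);A.append(P);B.append(P@o)
    return np.linalg.solve(sum(A),sum(B))
for n,u,v,z,sp in [("ring",364,373,55,(312,366)),("tube",717,390,85,(434,447)),("slug",563,383,68,(377,411)),("sample",734,122,59,(527,379))]:
    print(n,c(u,v,z),"side",at(s,sp[0]*.64,sp[1]*.64,z),"tri",tri((160+u/4,160+v/4),(sp[0]*.64,sp[1]*.64)))
for n,q in [("tb",[(467,26),(783,26),(790,222),(465,222)]),("eb",[(20,23),(336,22),(338,217),(14,218)])]:
    P=np.array([c(*k,62) for k in q]);print(n,P[:,:2].tolist(),P.mean(0))
for n,u,v in [("mid",177,362),("inner",193,340),("outer",158,385),("e1",142,322),("e2",227,378),("sm",252,117)]: print(n,c(u,v,25.5 if n!="sm" else 29.5))
print("welder",at(d,373,295,0),at(d,373,180,0))
```

```text
ring [433.2 -58.2  55. ] side [435.  -56.3  55. ] tri [432.4 -59.5  59.8]
tube [ 424.5 -309.8   85. ] side [ 426.6 -306.6   85. ] tri [ 423.4 -309.2   91.5]
slug [ 427.9 -202.    68. ] side [ 430.  -199.3   68. ] tri [ 426.9 -202.4   73.9]
sample [ 622.2 -332.9   59. ] side [ 625.6 -329.9   59. ] tri [ 620.  -332.4   66.2]
tb [[691.9955950695999, -131.73566021033912], [695.989393615685, -371.30088569492597], [547.3395563910469, -372.0161402101534], [543.9019779385593, -130.9833260691203]] [ 619.8 -251.5   62. ]
eb [[688.7017869736642, 204.1084556277727], [693.4336961988806, -32.90694217654201], [546.2568376544056, -37.23525367940847], [542.1153637755883, 200.55457783379032]] [617.6  83.6  62. ]
mid [439.5  81.8  25.5]
inner [455.9  70.4  25.5]
outer [422.4  95.3  25.5]
e1 [468.7 109.   25.5]
e2 [428.2  44.1  25.5]
sm [625.2  30.8  29.5]
welder [ 312.4 -429.6    0. ] [ 665.9 -443.1    0. ]
```

Emit:
apply_moves([
  {"fingers": 100,"xyz": [0.49,-0.81,-0.15],"roll": -2},
  {"fingers": 100,"xyz": [0.98,-1.62,-0.3],"roll": -4},
  {"fingers": 100,"xyz": [1.46,-2.43,-0.45],"roll": -6},
  {"fingers": 100,"xyz": [1.95,-3.24,-0.6],"roll": -8},
  {"fingers": 100,"xyz": [2.44,-4.05,-0.75],"roll": -10},
  {"fingers": 100,"xyz": [2.93,-4.86,-0.9],"roll": -12},
  {"fingers": 100,"xyz": [3.42,-5.67,-1.05],"roll": -14},
  {"fingers": 100,"xyz": [3.9,-6.48,-1.2],"roll": -16},
  {"fingers": 100,"xyz": [4.4,-7.3,-1.35],"roll": -18},
  {"fingers": 100,"xyz": [4.88,-8.1,-1.5],"roll": -20},
])

```text
clock: 1.35
tool_pos: [441.0, 80.3, 172.8]
ee_rot: [-90.0, -0.0, -122.3]
force: [1.0, 0.8, 1.0]
width: 85.2
```

Emit:
apply_moves([
  {"fingers": 100,"xyz": [0,0,-0.3],"roll": -1.2},
  {"fingers": 100,"xyz": [0,0,-0.5],"roll": -1.2},
  {"fingers": 100,"xyz": [0,0,-0.5],"roll": -1.2},
  {"fingers": 100,"xyz": [0,0,-0.5],"roll": -1.2},
  {"fingers": 100,"xyz": [0,0,-0.5],"roll": -1.2},
  {"fingers": 100,"xyz": [0,0,-0.5],"roll": -1.2},
  {"fingers": 100,"xyz": [0,0,-0.5],"roll": -1.2},
  {"fingers": 100,"xyz": [0,0,-0.5],"roll": -1.2},
  {"fingers": 100,"xyz": [0,0,-0.5],"roll": -1.2},
  {"fingers": 100,"xyz": [0,0,-0.5],"roll": -1.2},
])

```text
clock: 2.6
tool_pos: [440.6, 81.8, 148.3]
ee_rot: [-90.0, -0.0, -128.0]
force: [-0.7, 0.1, 0.5]
width: 85.4
```

Run:
```python
from h import *
from bench import robot,cams
from scipy.spatial.transform import Rotation as Ro
o=robot.observe();c=cams.capture("wrist");print(o["tool_pos"],o["ee_rot"],o["clock"],o["joint_positions"])
M=np.eye(4);M[:3,:3]=Ro.from_euler("xyz",o["ee_rot"],degrees=True).as_matrix();M[:3,3]=o["tool_pos"]
d={"K":c["K"],"camera_from_world":np.linalg.inv(M@c["mount"]),"pixels":c["pixels"]};np.savez("wrist.npz",**d)
im=c["pixels"][:,:,::-1].copy()
for p,k in [((440.5,82.5,25.5),(0,0,255)),((456,70.4,25.5),(0,255,0)),((422,95,25.5),(255,0,0)),(o["tool_pos"]*[1,1,0]+[0,0,25.5],(255,0,255))]:
    q=proj(d,p);print(q);cv2.circle(im,tuple(int(x) for x in q.round()),3,k,-1)
cv2.imwrite("pics/w1.png",cv2.resize(im,(800,600)))
```

```text
[440.57626499  81.7613909  148.27424573] [-9.00007835e+01 -3.45301489e-03 -1.27989958e+02] 2.6 [ 1.05143093e+01  8.24282511e-02 -2.25219457e+01  6.73987315e+01
 -1.70099575e-03  1.38504268e+02]
[255.41510291 189.70700353]
[278.29515243 189.71872067]
[229.53980367 191.39290232]
[256.01417331 190.30210911]
```

View pics/w1.png

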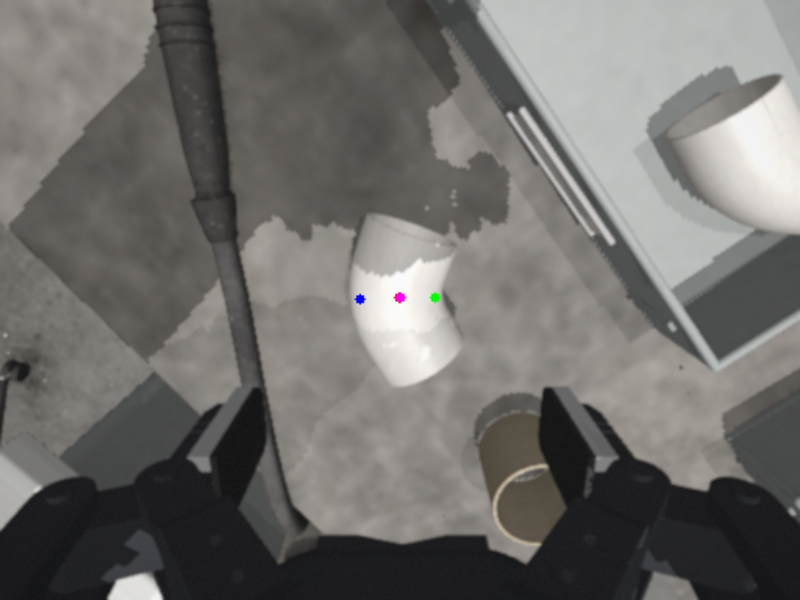

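Wrist view: the elbow's waist spans x = 352–447 px at row 297, centred on the TCP marker at (400,297), so the aim is good. Descend and grip.

Emit:
apply_moves([
  {"fingers": 100,"xyz": [0,0,-0.4],"roll": 0},
  {"fingers": 100,"xyz": [0,0,-0.9],"roll": 0},
  {"fingers": 100,"xyz": [0,0,-1.4],"roll": 0},
  {"fingers": 100,"xyz": [0,0,-1.8],"roll": 0},
  {"fingers": 100,"xyz": [0,0,-2.1],"roll": 0},
  {"fingers": 100,"xyz": [0,0,-2.3],"roll": 0},
  {"fingers": 100,"xyz": [0,0,-2.46],"roll": 0},
  {"fingers": 100,"xyz": [0,0,-2.46],"roll": 0},
  {"fingers": 100,"xyz": [0,0,-2.46],"roll": 0},
  {"fingers": 80,"xyz": [0,0,-2.46],"roll": 0},
], squeeze=50)

```text
clock: 3.9
tool_pos: [441.0, 81.8, 25.8]
ee_rot: [-90.0, 0.0, -128.0]
force: [0.3, -0.1, -0.3]
width: 69.9
```

Emit:
apply_moves([
  {"fingers": 60,"xyz": [0,0,0],"roll": 0},
  {"fingers": 50,"xyz": [0,0,0],"roll": 0},
  {"fingers": 40,"xyz": [0,0,0],"roll": 0},
  {"fingers": 30,"xyz": [0,0,0],"roll": 0},
  {"fingers": 30,"xyz": [0,0,0],"roll": 0},
  {"fingers": 30,"xyz": [0,0,0],"roll": 0},
  {"fingers": 30,"xyz": [0,0,0],"roll": 0},
  {"fingers": 30,"xyz": [0,0,0],"roll": 0},
  {"fingers": 30,"xyz": [0,0,0],"roll": 0},
  {"fingers": 30,"xyz": [0,0,0],"roll": 0},
])

```text
clock: 5.15
tool_pos: [440.7, 82.5, 26.2]
ee_rot: [-90.0, 0.1, -128.0]
force: [-2.9, 3.2, 5.7]
width: 53.5
```

Emit:
apply_moves([
  {"fingers": 30,"xyz": [0,0,0.2],"roll": 0},
  {"fingers": 30,"xyz": [0,0,0.6],"roll": 0},
  {"fingers": 30,"xyz": [0,0,1.2],"roll": 0},
  {"fingers": 30,"xyz": [0,0,1.8],"roll": 0},
  {"fingers": 30,"xyz": [0,0,2.2],"roll": 0},
  {"fingers": 30,"xyz": [0.4,0.1,2.4],"roll": 0},
  {"fingers": 30,"xyz": [1.0,0.3,2.4],"roll": 0},
  {"fingers": 30,"xyz": [1.7,0.5,2.4],"roll": 0},
  {"fingers": 30,"xyz": [2.4,0.75,2.4],"roll": 0},
  {"fingers": 30,"xyz": [3.0,0.95,2.4],"roll": 0},
])

```text
clock: 6.4
tool_pos: [591.5, 129.5, 145.0]
ee_rot: [-90.0, -0.1, -128.0]
force: [-0.5, 1.3, -3.7]
width: 51.6
```

Emit:
apply_moves([
  {"fingers": 30,"xyz": [0.3,0.1,0],"roll": 0},
  {"fingers": 30,"xyz": [0.5,0.15,0],"roll": 0},
  {"fingers": 30,"xyz": [0.5,0.15,0],"roll": 0},
  {"fingers": 30,"xyz": [0.5,0.15,0],"roll": 0},
  {"fingers": 30,"xyz": [0.5,0.15,0],"roll": 0},
  {"fingers": 30,"xyz": [0.5,0.15,0],"roll": 0},
  {"fingers": 30,"xyz": [0.5,0.15,0],"roll": 0},
  {"fingers": 30,"xyz": [0.5,0.15,0],"roll": 0},
  {"fingers": 30,"xyz": [0.5,0.15,0],"roll": 0},
  {"fingers": 30,"xyz": [0.5,0.15,0],"roll": 0},
])

```text
clock: 7.65
tool_pos: [615.6, 136.8, 145.3]
ee_rot: [-90.0, -0.0, -128.0]
force: [0.1, -0.4, -3.6]
width: 51.4
```

Run:
```python
from h import *
from bench import robot,cams
o=robot.observe();print(o["tool_pos"],o["width"])
c=cams.capture("top")["pixels"][:,:,::-1];s=cams.capture("side")["pixels"][:,:,::-1]
f=lambda i:cv2.resize(i,None,fx=3,fy=3,interpolation=cv2.INTER_CUBIC)
cv2.imwrite("pics/e2.png",np.hstack([f(c[130:290,150:270]),f(s[100:260,140:280])]))
```

```text
[615.57953726 136.78925674 145.2634313 ] 51.35919807236383
```

View pics/e2.png

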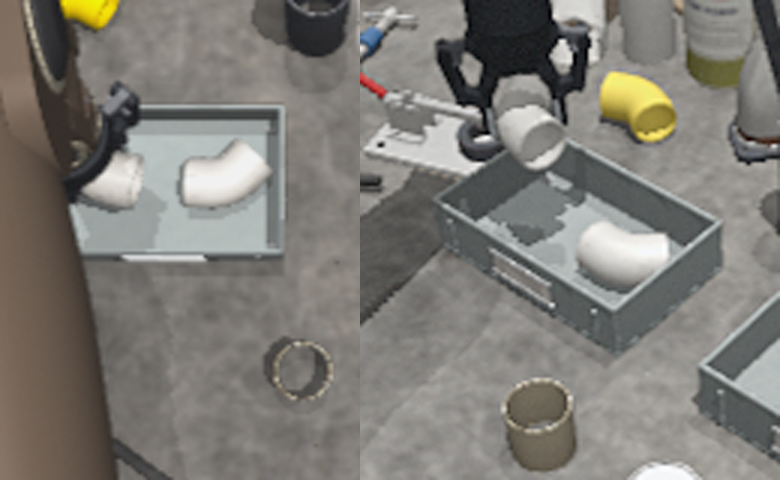

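The elbow is held level at (110,180) in the left crop, clear of the sample elbow (left end at 182). Lower it.

Emit:
apply_moves([
  {"fingers": 30,"xyz": [0,0,-0.3],"roll": 0},
  {"fingers": 30,"xyz": [0,0,-0.7],"roll": 0},
  {"fingers": 30,"xyz": [0,0,-1.1],"roll": 0},
  {"fingers": 30,"xyz": [0,0,-1.5],"roll": 0},
  {"fingers": 30,"xyz": [0,0,-1.8],"roll": 0},
  {"fingers": 30,"xyz": [0,0,-2.0],"roll": 0},
  {"fingers": 30,"xyz": [0,0,-2.15],"roll": 0},
  {"fingers": 30,"xyz": [0,0,-2.25],"roll": 0},
  {"fingers": 30,"xyz": [0,0,-2.28],"roll": 0},
  {"fingers": 30,"xyz": [0,0,-2.28],"roll": 0},
])

```text
clock: 9.0
tool_pos: [615.8, 136.8, 31.6]
ee_rot: [-90.0, 0.0, -128.0]
force: [-0.1, 0.4, -3.8]
width: 51.5
```

Emit:
apply_moves([
  {"fingers": 30,"xyz": [0,0,-0.02],"roll": 0},
  {"fingers": 30,"xyz": [0,0,-0.03],"roll": 0},
  {"fingers": 30,"xyz": [0,0,-0.03],"roll": 0},
  {"fingers": 40,"xyz": [0,0,-0.03],"roll": 0},
  {"fingers": 50,"xyz": [0,0,-0.03],"roll": 0},
  {"fingers": 60,"xyz": [0,0,-0.03],"roll": 0},
  {"fingers": 70,"xyz": [0,0,-0.03],"roll": 0},
  {"fingers": 80,"xyz": [0,0,-0.03],"roll": 0},
  {"fingers": 85,"xyz": [0,0,-0.03],"roll": 0},
  {"fingers": 85,"xyz": [0,0,-0.03],"roll": 0},
])

```text
clock: 10.25
tool_pos: [615.6, 136.8, 29.7]
ee_rot: [-90.0, -0.0, -128.0]
force: [0.5, -0.1, -0.3]
width: 72.6
```

Emit:
apply_moves([
  {"fingers": 90,"xyz": [0,0,0.2],"roll": 0},
  {"fingers": 90,"xyz": [0,0,0.6],"roll": 0},
  {"fingers": 90,"xyz": [0,0,1.2],"roll": 0},
  {"fingers": 90,"xyz": [0,0,1.9],"roll": 0},
  {"fingers": 100,"xyz": [0,0,2.5],"roll": 0},
  {"fingers": 100,"xyz": [-0.6,-0.6,2.5],"roll": 1.5},
  {"fingers": 100,"xyz": [-1.2,-1.3,2.5],"roll": 3},
  {"fingers": 100,"xyz": [-1.9,-2.1,2.5],"roll": 4.5},
  {"fingers": 100,"xyz": [-2.6,-2.9,2.5],"roll": 6},
  {"fingers": 100,"xyz": [-3.3,-3.6,2.5],"roll": 7.6},
])

```text
clock: 11.5
tool_pos: [449.5, -44.3, 155.7]
ee_rot: [-89.9, -0.0, -89.7]
force: [0.5, 0.5, 0.7]
width: 85.3
```

Emit:
apply_moves([
  {"fingers": 100,"xyz": [-0.2,-0.15,0],"roll": 0},
  {"fingers": 100,"xyz": [-0.33,-0.29,-0.2],"roll": 0},
  {"fingers": 100,"xyz": [-0.33,-0.29,-0.7],"roll": 0},
  {"fingers": 100,"xyz": [-0.33,-0.29,-1.3],"roll": 0},
  {"fingers": 100,"xyz": [-0.33,-0.29,-1.8],"roll": 0},
  {"fingers": 100,"xyz": [-0.33,-0.29,-2.15],"roll": 0},
  {"fingers": 100,"xyz": [-0.33,-0.29,-2.34],"roll": 0},
  {"fingers": 100,"xyz": [-0.33,-0.29,-2.34],"roll": 0},
  {"fingers": 80,"xyz": [-0.33,-0.29,-2.34],"roll": 0},
  {"fingers": 70,"xyz": [-0.33,-0.29,-2.34],"roll": 0},
], squeeze=40)

```text
clock: 12.75
tool_pos: [434.7, -57.7, 38.5]
ee_rot: [-89.9, -0.0, -90.0]
force: [0.1, -0.6, 0.6]
width: 60.0
```

Emit:
apply_moves([
  {"fingers": 60,"xyz": [0,0,0],"roll": 0},
  {"fingers": 50,"xyz": [0,0,0],"roll": 0},
  {"fingers": 45,"xyz": [0,0,0],"roll": 0},
  {"fingers": 40,"xyz": [0,0,0],"roll": 0},
  {"fingers": 40,"xyz": [0,0,0],"roll": 0},
  {"fingers": 40,"xyz": [0,0,0],"roll": 0},
  {"fingers": 40,"xyz": [0,0,0],"roll": 0},
  {"fingers": 40,"xyz": [0,0,0],"roll": 0},
  {"fingers": 40,"xyz": [0,0,0],"roll": 0},
  {"fingers": 40,"xyz": [0,0,0],"roll": 0},
])

```text
clock: 14.0
tool_pos: [434.7, -57.8, 38.7]
ee_rot: [-89.9, -0.0, -90.0]
force: [-0.8, -0.9, 5.8]
width: 54.1
```

Emit:
apply_moves([
  {"fingers": 40,"xyz": [0,0,0.2],"roll": 0},
  {"fingers": 40,"xyz": [0,0,0.6],"roll": 0},
  {"fingers": 40,"xyz": [0,0,1.2],"roll": 0},
  {"fingers": 40,"xyz": [0,0,1.8],"roll": 0},
  {"fingers": 40,"xyz": [0.3,-0.3,2.2],"roll": 0},
  {"fingers": 40,"xyz": [0.8,-0.9,2.2],"roll": 0},
  {"fingers": 40,"xyz": [1.5,-1.6,2.2],"roll": 0},
  {"fingers": 40,"xyz": [2.2,-2.4,2.2],"roll": 0},
  {"fingers": 40,"xyz": [2.9,-3.1,2.2],"roll": 0},
  {"fingers": 40,"xyz": [3.4,-3.7,2.2],"roll": 0},
])

```text
clock: 15.25
tool_pos: [605.0, -244.1, 147.5]
ee_rot: [-90.0, 0.0, -90.0]
force: [0.2, -0.1, -2.3]
width: 54.1
```

Emit:
apply_moves([
  {"fingers": 40,"xyz": [0.25,-0.25,0],"roll": 0},
  {"fingers": 40,"xyz": [0.34,-0.34,0],"roll": 0},
  {"fingers": 40,"xyz": [0.34,-0.34,0],"roll": 0},
  {"fingers": 40,"xyz": [0.34,-0.34,0],"roll": 0},
  {"fingers": 40,"xyz": [0.34,-0.34,0],"roll": 0},
  {"fingers": 40,"xyz": [0.34,-0.34,0],"roll": 0},
  {"fingers": 40,"xyz": [0.34,-0.34,0],"roll": 0},
  {"fingers": 40,"xyz": [0.34,-0.34,0],"roll": 0},
  {"fingers": 40,"xyz": [0.34,-0.34,0],"roll": 0},
  {"fingers": 40,"xyz": [0.34,-0.34,0],"roll": 0},
])

```text
clock: 16.5
tool_pos: [621.1, -259.7, 147.8]
ee_rot: [-90.0, 0.0, -90.0]
force: [-0.6, -0.6, -2.1]
width: 54.0
```

Run:
```python
from h import *
from bench import robot,cams
o=robot.observe();print(o["tool_pos"],o["width"],o["force"])
c=cams.capture("wrist")["pixels"][:,:,::-1];s=cams.capture("side")["pixels"][:,:,::-1]
f=lambda i,k:cv2.resize(i,None,fx=k,fy=k,interpolation=cv2.INTER_CUBIC)
cv2.imwrite("pics/r2.png",np.hstack([cv2.resize(c,(400,300)),cv2.resize(s[110:290,160:400],(400,300))]))
```

```text
[ 621.06728532 -259.73892428  147.76387187] 54.00098274511376 [-0.6414881  -0.57567493 -2.07618768]
```

View pics/r2.png

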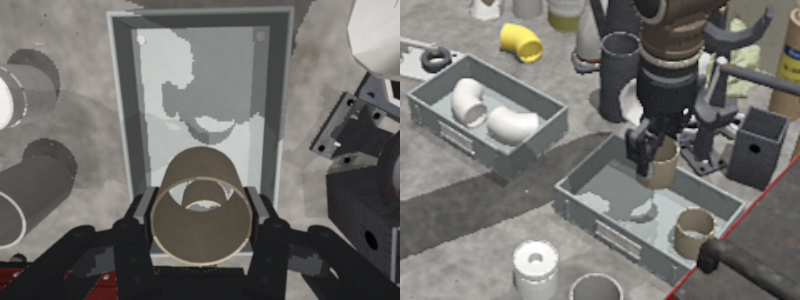

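Both elbows lie flat in their bin (side crop at (468,100) and (512,125)). The ring hangs over the free middle of the tube bin, clear of the sample at (693,232). Lower it.

Emit:
apply_moves([
  {"fingers": 40,"xyz": [0,0,-0.3],"roll": 0},
  {"fingers": 40,"xyz": [0,0,-0.7],"roll": 0},
  {"fingers": 40,"xyz": [0,0,-1.1],"roll": 0},
  {"fingers": 40,"xyz": [0,0,-1.5],"roll": 0},
  {"fingers": 40,"xyz": [0,0,-1.75],"roll": 0},
  {"fingers": 40,"xyz": [0,0,-1.9],"roll": 0},
  {"fingers": 40,"xyz": [0,0,-2.0],"roll": 0},
  {"fingers": 40,"xyz": [0,0,-2.06],"roll": 0},
  {"fingers": 40,"xyz": [0,0,-2.09],"roll": 0},
  {"fingers": 40,"xyz": [0,0,-2.1],"roll": 0},
])

```text
clock: 17.85
tool_pos: [621.3, -259.8, 43.1]
ee_rot: [-90.0, -0.0, -90.0]
force: [-0.0, 0.3, -0.8]
width: 54.4
```

Emit:
apply_moves([
  {"fingers": 40,"xyz": [0,0,-0.02],"roll": 0},
  {"fingers": 40,"xyz": [0,0,-0.03],"roll": 0},
  {"fingers": 40,"xyz": [0,0,-0.03],"roll": 0},
  {"fingers": 50,"xyz": [0,0,-0.03],"roll": 0},
  {"fingers": 60,"xyz": [0,0,-0.03],"roll": 0},
  {"fingers": 70,"xyz": [0,0,-0.03],"roll": 0},
  {"fingers": 80,"xyz": [0,0,-0.03],"roll": 0},
  {"fingers": 85,"xyz": [0,0,-0.03],"roll": 0},
  {"fingers": 88,"xyz": [0,0,-0.03],"roll": 0},
  {"fingers": 88,"xyz": [0,0,-0.03],"roll": 0},
])

```text
clock: 19.1
tool_pos: [621.0, -259.7, 41.2]
ee_rot: [-90.0, 0.0, -90.0]
force: [0.1, 0.1, 0.1]
width: 75.1
```

Emit:
apply_moves([
  {"fingers": 88,"xyz": [0,0,0.2],"roll": 0},
  {"fingers": 88,"xyz": [0,0,0.6],"roll": 0},
  {"fingers": 88,"xyz": [0,0,1.2],"roll": 0},
  {"fingers": 88,"xyz": [0,0,1.9],"roll": 0},
  {"fingers": 100,"xyz": [0,0,2.6],"roll": 0},
  {"fingers": 100,"xyz": [-0.5,-0.1,2.6],"roll": 0},
  {"fingers": 100,"xyz": [-1.2,-0.3,2.6],"roll": 0},
  {"fingers": 100,"xyz": [-2.1,-0.5,2.6],"roll": 0},
  {"fingers": 100,"xyz": [-3.0,-0.8,2.6],"roll": 0},
  {"fingers": 100,"xyz": [-3.9,-0.96,2.6],"roll": 0},
])

```text
clock: 20.35
tool_pos: [424.8, -308.2, 172.2]
ee_rot: [-89.9, -0.1, -90.0]
force: [-0.1, -0.1, 0.1]
width: 85.4
```

Run:
```python
from h import *
from bench import robot,cams
from scipy.spatial.transform import Rotation as Ro
o=robot.observe();c=cams.capture("wrist");print(o["tool_pos"],o["ee_rot"],o["clock"])
M=np.eye(4);M[:3,:3]=Ro.from_euler("xyz",o["ee_rot"],degrees=True).as_matrix();M[:3,3]=o["tool_pos"]
d={"K":c["K"],"camera_from_world":np.linalg.inv(M@c["mount"]),"pixels":c["pixels"]};np.savez("wrist.npz",**d)
im=c["pixels"][:,:,::-1].copy()
for p in [(425.5,-308,85),(425.5,-308,0)]:
    q=proj(d,p);print(q*1.25);cv2.circle(im,tuple(int(x) for x in q.round()),3,(0,0,255),-1)
s=cams.capture("side")["pixels"][:,:,::-1]
cv2.imwrite("pics/t1.png",np.hstack([cv2.resize(im,(400,300)),cv2.resize(s[110:290,160:400],(400,300))]))
```

```text
[ 424.79520323 -308.2028588   172.17956267] [-8.99472284e+01 -5.48673929e-02 -8.99963053e+01] 20.35
[321.67453765 254.33895775]
[321.43787841 218.74408773]
```

View pics/t1.png

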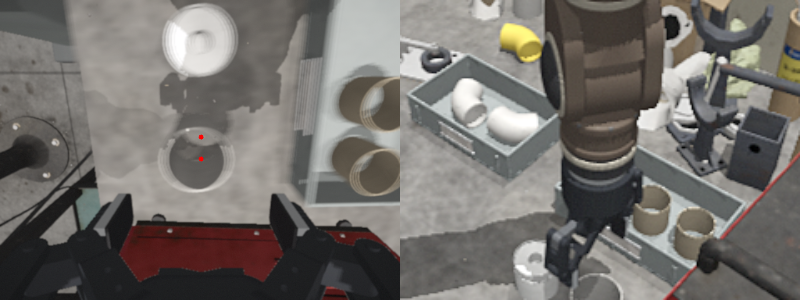

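Both rings stand in the bin: the placed one is at (652,208) in the right crop and the sample at (693,232). The grey tube's rim is centred near (199,158) in the wrist view, on the marker. Descend.

Emit:
apply_moves([
  {"fingers": 100,"xyz": [0,0,-0.3],"roll": 0},
  {"fingers": 100,"xyz": [0,0,-0.7],"roll": 0},
  {"fingers": 100,"xyz": [0,0,-1.1],"roll": 0},
  {"fingers": 100,"xyz": [0,0,-1.5],"roll": 0},
  {"fingers": 100,"xyz": [0,0,-1.8],"roll": 0},
  {"fingers": 100,"xyz": [0,0,-2.0],"roll": 0},
  {"fingers": 100,"xyz": [0,0,-2.14],"roll": 0},
  {"fingers": 100,"xyz": [0,0,-2.14],"roll": 0},
  {"fingers": 90,"xyz": [0,0,-2.14],"roll": 0},
  {"fingers": 80,"xyz": [0,0,-2.14],"roll": 0},
], squeeze=50)

```text
clock: 21.7
tool_pos: [426.0, -308.0, 64.9]
ee_rot: [-90.0, -0.0, -90.0]
force: [-1.3, -0.7, 1.3]
width: 68.6
```

Emit:
apply_moves([
  {"fingers": 70,"xyz": [0,0,0],"roll": 0},
  {"fingers": 60,"xyz": [0,0,0],"roll": 0},
  {"fingers": 50,"xyz": [0,0,0],"roll": 0},
  {"fingers": 50,"xyz": [0,0,0],"roll": 0},
  {"fingers": 50,"xyz": [0,0,0],"roll": 0},
  {"fingers": 50,"xyz": [0,0,0],"roll": 0},
  {"fingers": 50,"xyz": [0,0,0],"roll": 0},
  {"fingers": 50,"xyz": [0,0,0],"roll": 0},
  {"fingers": 50,"xyz": [0,0,0],"roll": 0},
  {"fingers": 50,"xyz": [0,0,0],"roll": 0},
])

```text
clock: 22.95
tool_pos: [426.2, -308.0, 65.3]
ee_rot: [-90.0, -0.1, -90.0]
force: [-1.6, 0.4, 4.9]
width: 65.3
```

Emit:
apply_moves([
  {"fingers": 50,"xyz": [0,0,0.2],"roll": 0},
  {"fingers": 50,"xyz": [0,0,0.6],"roll": 0},
  {"fingers": 50,"xyz": [0,0,1.2],"roll": 0},
  {"fingers": 50,"xyz": [0,0,1.8],"roll": 0},
  {"fingers": 50,"xyz": [0,0,2.3],"roll": 0},
  {"fingers": 50,"xyz": [0.3,0.2,2.5],"roll": 0},
  {"fingers": 50,"xyz": [0.9,0.6,2.5],"roll": 0},
  {"fingers": 50,"xyz": [1.6,1.0,2.5],"roll": 0},
  {"fingers": 50,"xyz": [2.3,1.5,2.5],"roll": 0},
  {"fingers": 50,"xyz": [3.0,1.9,2.5],"roll": 0},
])

```text
clock: 24.2
tool_pos: [577.5, -210.7, 188.4]
ee_rot: [-90.1, 0.1, -89.9]
force: [0.0, -0.7, -4.0]
width: 65.0
```

Emit:
apply_moves([
  {"fingers": 50,"xyz": [0.5,0.35,0],"roll": 0},
  {"fingers": 50,"xyz": [0.8,0.55,0],"roll": 0},
  {"fingers": 50,"xyz": [0.9,0.6,0],"roll": 0},
  {"fingers": 50,"xyz": [0.9,0.6,0],"roll": 0},
  {"fingers": 50,"xyz": [0.9,0.6,0],"roll": 0},
  {"fingers": 50,"xyz": [0.9,0.6,0],"roll": 0},
  {"fingers": 50,"xyz": [0.9,0.6,0],"roll": 0},
  {"fingers": 50,"xyz": [0.9,0.6,0],"roll": 0},
  {"fingers": 50,"xyz": [0.9,0.6,0],"roll": 0},
  {"fingers": 50,"xyz": [0.9,0.6,0],"roll": 0},
])

```text
clock: 25.45
tool_pos: [621.1, -182.7, 189.3]
ee_rot: [-90.0, 0.0, -90.0]
force: [-0.6, 0.2, -3.7]
width: 64.6
```

Run:
```python
from h import *
from bench import robot,cams
o=robot.observe();print(o["tool_pos"],o["width"],o["force"])
c=cams.capture("wrist")["pixels"][:,:,::-1];s=cams.capture("side")["pixels"][:,:,::-1]
cv2.imwrite("pics/t2.png",np.hstack([cv2.resize(c,(400,300)),cv2.resize(s[110:290,160:400],(400,300))]))
```

```text
[ 621.07865956 -182.69885398  189.28833356] 64.64650788959479 [-0.57671458  0.19409721 -3.67750274]
```

View pics/t2.png

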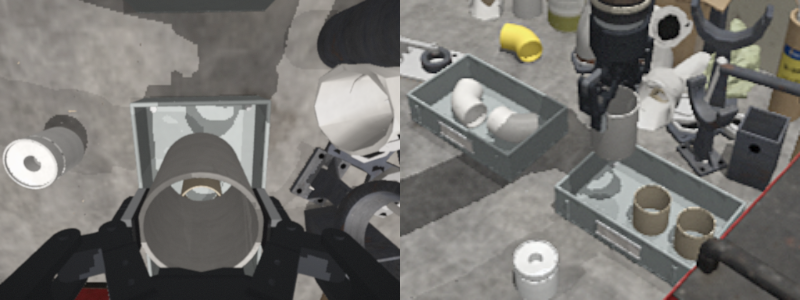

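The tube is held upright over the bin's free end, clear of the ring at (652,208), and the slug stands at (535,268). Lower it.

Emit:
apply_moves([
  {"fingers": 50,"xyz": [0,0,-0.3],"roll": 0},
  {"fingers": 50,"xyz": [0,0,-0.7],"roll": 0},
  {"fingers": 50,"xyz": [0,0,-1.1],"roll": 0},
  {"fingers": 50,"xyz": [0,0,-1.5],"roll": 0},
  {"fingers": 50,"xyz": [0,0,-1.85],"roll": 0},
  {"fingers": 50,"xyz": [0,0,-2.1],"roll": 0},
  {"fingers": 50,"xyz": [0,0,-2.25],"roll": 0},
  {"fingers": 50,"xyz": [0,0,-2.34],"roll": 0},
  {"fingers": 50,"xyz": [0,0,-2.38],"roll": 0},
  {"fingers": 50,"xyz": [0,0,-2.39],"roll": 0},
])

```text
clock: 26.8
tool_pos: [621.3, -182.8, 70.2]
ee_rot: [-90.0, -0.0, -90.0]
force: [0.5, -0.2, -3.5]
width: 64.9
```

Emit:
apply_moves([
  {"fingers": 50,"xyz": [0,0,-0.02],"roll": 0},
  {"fingers": 50,"xyz": [0,0,-0.03],"roll": 0},
  {"fingers": 50,"xyz": [0,0,-0.03],"roll": 0},
  {"fingers": 70,"xyz": [0,0,-0.03],"roll": 0},
  {"fingers": 80,"xyz": [0,0,-0.03],"roll": 0},
  {"fingers": 90,"xyz": [0,0,-0.03],"roll": 0},
  {"fingers": 96,"xyz": [0,0,-0.03],"roll": 0},
  {"fingers": 96,"xyz": [0,0,-0.03],"roll": 0},
  {"fingers": 96,"xyz": [0,0,-0.03],"roll": 0},
  {"fingers": 96,"xyz": [0,0,-0.03],"roll": 0},
])

```text
clock: 28.05
tool_pos: [621.1, -182.7, 68.3]
ee_rot: [-90.0, -0.0, -90.0]
force: [0.5, 0.0, -0.3]
width: 82.3
```

Emit:
apply_moves([
  {"fingers": 96,"xyz": [0,0,0.2],"roll": 0},
  {"fingers": 96,"xyz": [0,0,0.6],"roll": 0},
  {"fingers": 96,"xyz": [0,0,1.2],"roll": 0},
  {"fingers": 96,"xyz": [0,0,1.9],"roll": 0},
  {"fingers": 96,"xyz": [0,0,2.6],"roll": 0},
  {"fingers": 96,"xyz": [-0.7,0.5,2.8],"roll": 0},
  {"fingers": 96,"xyz": [-1.5,1.2,2.8],"roll": 0},
  {"fingers": 96,"xyz": [-2.4,2.0,2.8],"roll": 0},
  {"fingers": 96,"xyz": [-3.2,2.8,2.8],"roll": 0},
  {"fingers": 96,"xyz": [-3.6,3.2,2.8],"roll": 0},
])

```text
clock: 29.3
tool_pos: [439.1, -21.3, 209.5]
ee_rot: [-89.9, 0.0, -89.9]
force: [0.3, 0.4, 0.4]
width: 82.0
```

Run:
```python
from h import *
from bench import robot,cams
o=robot.observe();print(o["tool_pos"],o["width"],o["force"],o["clock"])
c=cams.capture("top")["pixels"][:,:,::-1];s=cams.capture("side")["pixels"][:,:,::-1]
cv2.imwrite("pics/f.png",np.hstack([cv2.resize(c[140:290,160:360],(400,300)),cv2.resize(s[110:290,160:400],(400,300))]))
```

```text
[439.0953654  -21.32783778 209.47505219] 82.03895566090823 [0.34065155 0.40962749 0.39701214] 29.3
```

View pics/f.png

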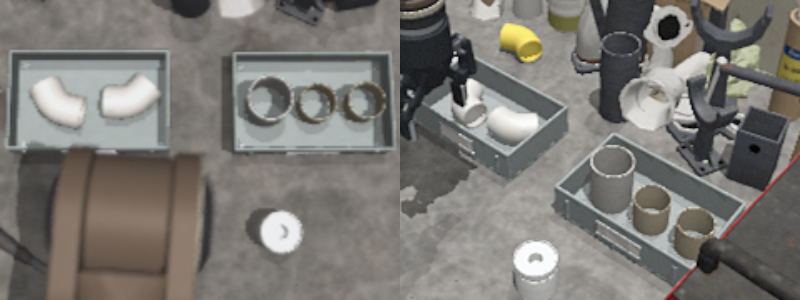

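The final view shows the grey tube and both tan rings upright in the tube bin at (268,100), (317,102) and (365,101). Both elbows lie flat in theirs, and the slug is in place at (281,231). I'm handing in.

```bash
python3 -c "
from bench import robot
print(robot.job_done())"
```

```text
the job is handed in; nothing more can be done
None
```

I put the three loose pieces away and handed the job in at about 29 s of the 64 s allowed. The elbow lies flat in the elbow bin, and the tan ring and grey tube stand on end in the tube bin. The gripper opened only once each piece was down to floor height.

The last top and side views show all three tubes upright, both elbows flat and the slug standing in place. They also show the sample pieces undisturbed and the gripper well clear. I judged these by eye and did not measure final poses or tilt. No check failed. Before its release the wrist force still showed the elbow's weight, so I lowered it about 2 mm further before opening; I did the same for the ring and the tube.

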